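# Set and lock the mist regulator

## Task

Set the moss mister's air regulator, the blue one: turn its knob until the white pointer line on the knob points at the red mark on the dial, then swing the green-handled lever of the lock ring below the knob clockwise as far as it goes, so that the setting is locked. Keep off the yellow regulator, and let go when you are done.

Things in the scene. Friction and masses are not known exactly. Their poses are not given: they have to be found in the camera images.
- mist_regulator: blue air regulator fixed to the bench, blue flange 120 x 116 mm; white dial (top 48 mm high) and knob above a steel lock ring, both on one vertical axis. Origin: on that axis at bench height. x axis: towards the red mark on the dial (radius 36 mm) and a gauge (radius 58 to 102 mm, 33 mm high). Brass ports along y, to radius 68 mm, 29 mm high. z up
- mist_knob (a point): on the knob's axis, 80 mm above the bench. Its grip is a bar 13 mm thick, 44 mm long, 62 to 92 mm above the bench, on a 50 mm disc. x axis: along the bar to the white pointer end. Set when along the regulator's x axis, within 10 degrees. Starts 0.6 to 1.3 rad counterclockwise of it (from above): turn clockwise. Friction 0.06 N m, stays put; can overrun by 0.8 rad
- mist_lever (a point): in the lock ring lever's upright round green handle (16 mm diameter, 40 to 76 mm above the bench), 66 mm above the bench, 80 mm from the axis. x axis: outwards along the lever. Clockwise tightens, to a stop where the lever points along the regulator's minus x; tight within 10 degrees of it. Starts 0.9 to 1.25 rad counterclockwise of the stop. Friction 0.1 N m, stays put
- glue_regulator: yellow regulator, same make, size, origin and axes as the blue one, fixed to the bench; its lever may point anywhere from 1.25 rad counterclockwise of its minus x axis to that axis. Not to be touched

How it is judged:
By the outcome, as a careful person would: the job done as asked, in the order asked, and still so for the second after the job is handed in, with the robot touching nothing.
It also fails if it takes over 48 s, if anything falls off the work surface, if the arm or the gripper's body presses on something with over 40 N, if the wrist force passes 120 N, or if a joint passes its speed limit or range.

## Robot

A 6-joint arm with a two-finger parallel gripper is mounted at the origin on a cart in front of the work surface, level with it; the furniture and walls round the work are solid. World frame = base frame: x ahead of the robot, y to its left, z up, the work surface at z = 0. Lengths are in mm, angles in degrees, forces in N, time in s.
With the tool pointing down it reaches from about 300 to 850 mm from the base axis. Payload 4.2 kg.
Tool frame: the origin (TCP) lies at the very end of the fingers, on their centre line; the grasp point (between the pads) lies 19 mm behind it; z points along the fingers, y is the direction in which the jaws open and shut (so a half turn about z gives the same grasp; the last joint's range is limited). The gripper opens to 91 mm and grips with 3 to 60 N. Pads are 32 mm wide; open, the fingers measure 118 mm over their backs; the gripper's body (76 mm by 178 mm) begins 60 mm behind the grasp point.
Start: joints at [69.901, 18.312, 89.639, -0, 72.044, -1.146], TCP at [186.763, 543.841, 213.976] pointing down, gripper open.
Joint ranges: [-177.97, 177.97], [-48.28, 115.42], [12.27, 149.76], [-77.06, 257.06], [2.81, 150.46], [-146.56, 146.56]. Speed limits (degrees/s): [147.25, 147.25, 180, 180, 180, 180].

## Interface

Orientations are given as [roll, pitch, yaw] about the fixed x, y, z axes, in that order (R = Rz(yaw) Ry(pitch) Rx(roll)).
In Python, from workcell import telemetry, grab_frame, job gives the robot as it stands.
- The arm moves only by the tool drive_tool, never from a script. Its argument "moves" is a list of rows, each an object of numbers: "claw": the closure, from -1 (fully open) to 1 (shut); "dx", "dy", "dz": the shift along the tool's x, y, z in units of 20 mm (1.0 is 20 mm); "yaw": the turn about the tool's z in units of 0.15 rad (1.0 is 0.15 rad). In form: [{"claw": .., "dx": .., "dy": .., "dz": .., "yaw": ..}, ...]. A call has 1 to 5 rows; each row shifts and turns the pose as measured when the row begins, along the tool's axes as they then stand; what a row does not reach is not made up. A row lasts 1/8 s, in which the tool goes at most 62.5 mm and 10.7 degrees, less where a joint would pass 70% of its speed; a pose out of reach is approached as far as the arm can. A call with a number of a shift or a turn outside -1 to 1 is refused whole. A call with a gripper value outside its range is refused whole. The fingers move at their own pace and stop on an object; "grip_force" is the grip in N (left out, the last holds). Time passes only in rows, so rows that do not move let the fingers close. It gives the time, the measured TCP pose, the force and the opening at its end, in the units of the state.
- telemetry.state(): the state, without advancing time (a new reading comes with each control period).
- grab_frame(name): name is "side" or "top" or "wrist"; returns a dict with "color" (480x640x3 uint8, blue, green, red), "vertical_fov" (degrees; the focal length in pixels is half the picture's height over the tangent of half this angle, whatever the lens; pixels are square), "cx", "cy" (the principal point, pixels), "dist" ([k1, k2, p1, p2, k3] as OpenCV has them; the pictures are not rectified), "pose" (4x4, takes a point from camera to world coordinates). Camera axes: x right, y down, z forward; pixel columns grow to the right and rows downward; lengths in mm; the calibration is good to about 2 mm. A picture is of the moment at which its call begins. There is no depth.
- job.job_done(): hands the job in, once; it reports no verdict.
The state is a dict: "time_s": time; "qpos": joint angles; "qvel": joint speeds; "effort": joint torques, N m; "ee_pos": TCP position; "ee_rot": TCP orientation; "force": force on the tool from outside, world axes, zero at the start; "torque": the same for the moment, N m; "gripper_width": finger opening in mm.
Only numpy, scipy, OpenCV 4.12 (cv2) and the standard library are available. Lean on these libraries where they do the work, as an engineer would, in place of code of your own. Each camera call takes 0.05 s, during which the arm holds its last target.

## Working session

There is one attempt and no reset: what is moved stays moved. The work goes in short steps, Python scripts to look and compute and a tool call to move; the robot and the scene stay as the last step left them, time stands still between calls to the robot, and variables do not carry over. Pictures are saved under pics/ and viewed, and the job is handed in when it is done.

Besides the shell and the picture viewer there is one more tool, called as name([rows], argument=value, ...), one row to a line, values as JSON. drive_tool: Moves the arm, as the interface text tells. Its arguments: {"type":"object","properties":{"moves":{"type":"array"},"grip_force":{"type":"number"}},"required":["moves"]}

```bash
mkdir -p pics; ls; python3 - <<'E'
from workcell import telemetry, grab_frame, job
import cv2, numpy as np, pickle
print(telemetry.state())
d={}
for n in ("side","top","wrist"):
    f=grab_frame(n); d[n]=f
    cv2.imwrite(f"pics/{n}0.png",f["color"])
    print(n,f["vertical_fov"],f["cx"],f["cy"],f["dist"],np.round(f["pose"],3).tolist())
pickle.dump(d,open("f0.pkl","wb"))
E
```

```text
pics
{'time_s': 0.0, 'qpos': array([ 6.99021897e+01,  1.83541188e+01,  8.97061295e+01, -6.23467442e-04,
        7.20408180e+01, -1.14624266e+00]), 'qvel': array([ 0.0156299 , -0.04923226, -0.00420619,  0.01678883, -0.03197489,
        0.02988797]), 'effort': array([ 4.45203914e-04, -4.12471569e+01, -2.31972420e+01,  7.29676802e-02,
        4.59592079e-02, -1.48120521e-04]), 'ee_pos': array([186.58162648, 543.37536117, 213.09728688]), 'ee_rot': array([-1.79898942e+02, -1.42913497e-03,  1.61048624e+02]), 'force': array([ 0.41558294,  0.06087395, -0.72899613]), 'torque': array([-0.02822784,  0.05252872, -0.01971561]), 'gripper_width': 90.80106783829424}
side 57.45518466939964 322.3184030238822 236.94676083573097 [-0.10908895  0.          0.          0.          0.        ] [[-0.983, -0.074, 0.17, 393.356], [-0.185, 0.405, -0.895, 702.302], [-0.003, -0.911, -0.412, 432.361], [0.0, 0.0, 0.0, 1.0]]
top 43.57006472271259 322.9611556207461 232.8358465382792 [-0.08217933  0.          0.          0.          0.        ] [[-0.03, -0.996, 0.08, 444.323], [-1.0, 0.03, 0.002, -25.544], [-0.005, -0.08, -0.997, 1344.912], [0.0, 0.0, 0.0, 1.0]]
wrist 67.53499198261208 313.8642149031515 241.18275369198025 [-0.04875257  0.          0.          0.          0.        ] [[0.325, 0.906, 0.27, 111.88], [0.946, -0.311, -0.094, 569.082], [-0.001, 0.286, -0.958, 383.848], [0.0, 0.0, 0.0, 1.0]]
```

View pics/top0.png

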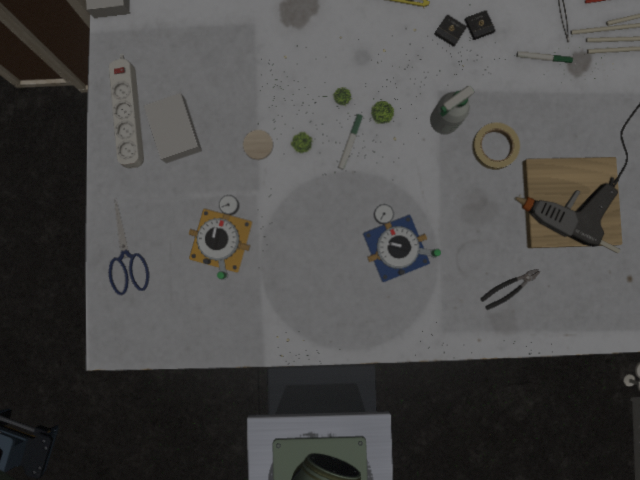

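View pics/side0.png

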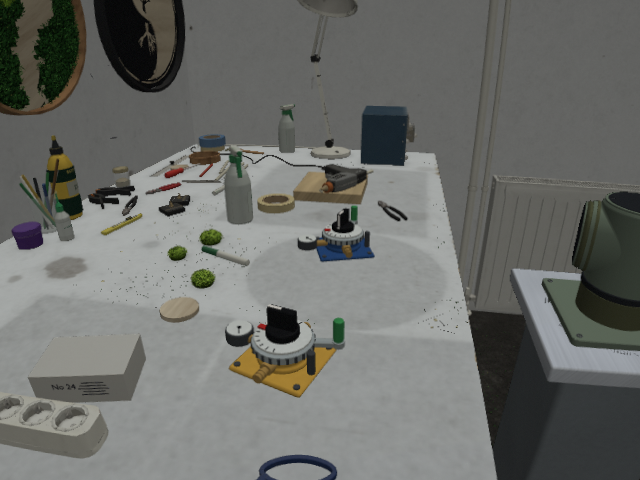

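View pics/wrist0.png

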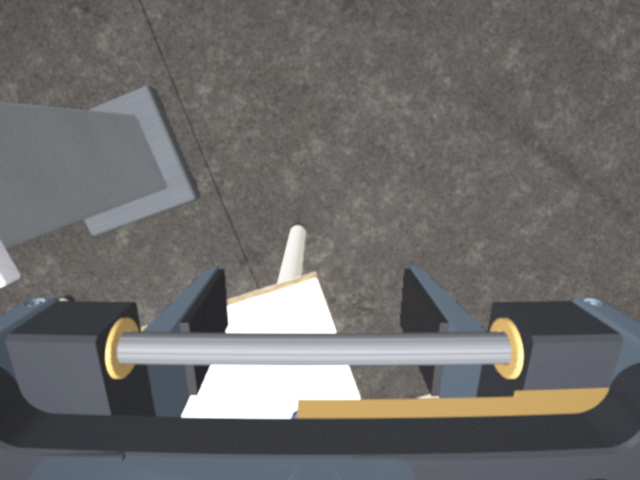

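```bash
cat > h.py <<'E'
import cv2, numpy as np
def K(f):
    F=240/np.tan(np.radians(f["vertical_fov"])/2)
    return np.array([[F,0,f["cx"]],[0,F,f["cy"]],[0,0,1.]])
def ray(f,uv,z):
    p=cv2.undistortPoints(np.array([[uv]],float),K(f),np.array(f["dist"],float))[0,0]
    T=np.array(f["pose"]); d=T[:3,:3]@np.array([p[0],p[1],1]); o=T[:3,3]
    return o+d*(z-o[2])/d[2]
def proj(f,P):
    T=np.linalg.inv(np.array(f["pose"])); r,_=cv2.Rodrigues(T[:3,:3])
    return cv2.projectPoints(np.array(P,float).reshape(-1,1,3),r,T[:3,3],K(f),np.array(f["dist"],float))[0][:,0]
E
python3 - <<'E'
import pickle,cv2
d=pickle.load(open("f0.pkl","rb"))
c=d["top"]["color"][190:300,340:460]; c=cv2.convertScaleAbs(c,alpha=1.6)
cv2.imwrite("pics/topz.png",cv2.resize(c,None,fx=5,fy=5,interpolation=cv2.INTER_CUBIC))
c=d["side"]["color"][190:270,285:385]
cv2.imwrite("pics/sidez.png",cv2.resize(c,None,fx=7,fy=7,interpolation=cv2.INTER_CUBIC))
E
```

```text
(no output)
```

View pics/topz.png

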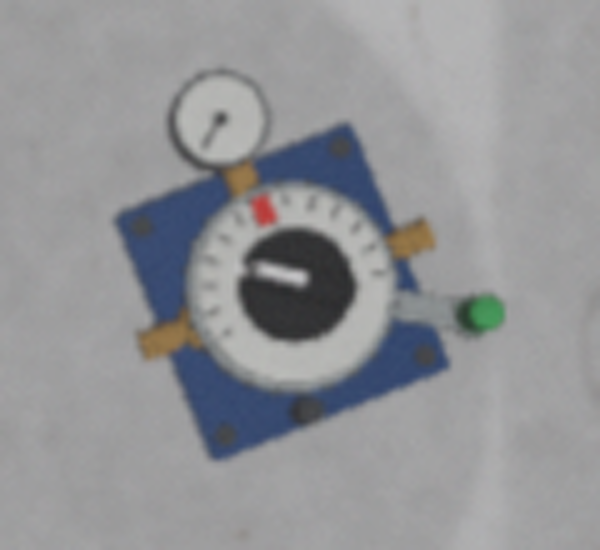

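View pics/sidez.png

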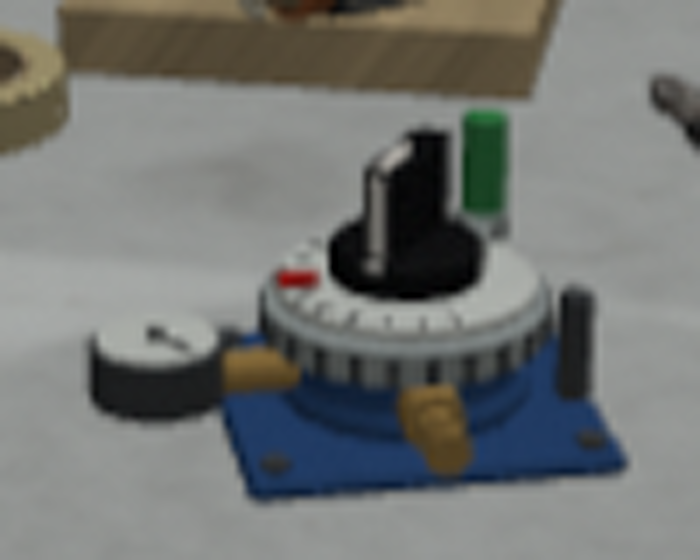

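```bash
python3 - <<'E'
import pickle
from h import *
d=pickle.load(open("f0.pkl","rb")); f=d["top"]
px=lambda u,v:(340+(u+.5)/5-.5,190+(v+.5)/5-.5)
P=lambda u,v,z:ray(f,px(u,v),z)[:2]
g=P(220,118,33); red=P(264,210,48); c1=P(291,287,48)
cor=[P(u,v,6) for u,v in((115,218),(348,122),(450,367),(216,461))]
print("gauge",g,"red",red,"dialc",c1,"corners",cor,np.mean(cor,0))
print("ports",P(435,235,20),P(140,348,20))
h=P(487,313,76); pt=P(251,266,92); pe=P(308,279,92);print("handle",h,"ptr",pt,pe)
print("edges",[np.linalg.norm(cor[i]-cor[(i+1)%4]) for i in range(4)])
from itertools import product
a=lambda v:np.degrees(np.arctan2(v[1],v[0]))
for c in (c1,np.mean(cor,0)):
  print(c,"yawreg gauge",a(g-c),"red",a(red-c),"r",np.linalg.norm(g-c),np.linalg.norm(red-c),"lev",a(h-c),np.linalg.norm(h-c),"ptr",a(pt-c),a(pt-pe))
print("edge yaw",a(cor[0]-cor[3]),a(cor[1]-cor[2]),a(cor[0]-cor[1])-90,a(cor[3]-cor[2])-90)
E
```

```text
gauge [ 589.41046416 -157.17605056] red [ 547.07351108 -173.23252677] dialc [ 513.30073528 -183.63115549] corners [array([ 548.8313539 , -111.16447925]), array([ 588.87753518, -217.35553217]), array([ 477.60187998, -258.48556383]), array([ 439.08746583, -152.33346769])] [ 513.59955872 -184.83476073]
ports [ 535.88531182 -251.91057215] [ 489.89160462 -119.28922636]
handle [ 498.2209631  -263.03547931] ptr [ 520.26428143 -161.85970558] [ 514.0906967  -185.52216557]
edges [np.float64(113.49112897189866), np.float64(118.63368385613816), np.float64(112.92310486823935), np.float64(117.21180221871202)]
[ 513.30073528 -183.63115549] yawreg gauge 19.167023707662235 red 17.113585182710473 r 80.57644448981262 35.33740036315188 lev -100.75305763952072 80.82354960423426 ptr 72.26324915836727 75.37738245411298
[ 513.59955872 -184.83476073] yawreg gauge 20.043898382222114 red 19.116564009988643 r 80.69880811820607 35.42763496895778 lev -101.12555492672708 79.69851685557954 ptr 73.8233399295035 75.37738245411298
edge yaw 20.562924623318505 20.285467442865396 20.662184548302434 19.94193234149253
```

```bash
cat > plan.py <<'E'
import sys,json,numpy as np
from workcell import telemetry
# plan.py x y z yaw claw maxstep nrows
x,y,z,yaw,claw,ms,n=map(float,sys.argv[1:8])
s=telemetry.state(); p=s["ee_pos"].copy(); w=s["ee_rot"][2]; t=s["time_s"]
print("t",round(t,2),np.round(p,1),np.round(s["ee_rot"],1),"F",np.round(s["force"],1),"g",round(s["gripper_width"],1))
rows=[]
for i in range(int(n)):
    c,sn=np.cos(np.radians(w)),np.sin(np.radians(w))
    R=np.array([[c,sn,0],[sn,-c,0],[0,0,-1]])
    d=R.T@(np.array([x,y,z])-p)/20
    m=max(1,np.abs(d).max()/ms); d=np.round(d/m,2)
    dy=(yaw-w+180)%360-180; yy=np.round(np.clip(-dy/np.degrees(.15),-1,1),2)
    if not(np.any(np.abs(d)>.02) or abs(yy)>.03): break
    rows.append(dict(claw=claw,dx=d[0],dy=d[1],dz=d[2],yaw=yy))
    p=p+R@d*20; w-=np.degrees(.15)*yy
for r in rows: print("{"+", ".join(f'"{k}": {float(v):g}' for k,v in r.items())+"}")
E
python3 plan.py 513.5 -184.5 150 75 -1 1 40
```

```text
t 0.15 [186.6 543.5 213.3] [-179.9   -0.   161. ] F [-1.1 -0.2  0. ] g 91.6
{"claw": -1, "dx": -0.94, "dy": -1, "dz": 0.11, "yaw": 1}
{"claw": -1, "dx": -1, "dy": -0.79, "dz": 0.1, "yaw": 1}
{"claw": -1, "dx": -1, "dy": -0.57, "dz": 0.09, "yaw": 1}
{"claw": -1, "dx": -1, "dy": -0.39, "dz": 0.09, "yaw": 1}
{"claw": -1, "dx": -1, "dy": -0.22, "dz": 0.08, "yaw": 1}
{"claw": -1, "dx": -1, "dy": -0.07, "dz": 0.08, "yaw": 1}
{"claw": -1, "dx": -1, "dy": 0.08, "dz": 0.08, "yaw": 1}
{"claw": -1, "dx": -1, "dy": 0.24, "dz": 0.08, "yaw": 1}
{"claw": -1, "dx": -1, "dy": 0.4, "dz": 0.09, "yaw": 1}
{"claw": -1, "dx": -1, "dy": 0.59, "dz": 0.09, "yaw": 1}
{"claw": -1, "dx": -1, "dy": 0.81, "dz": 0.1, "yaw": 0.01}
{"claw": -1, "dx": -1, "dy": 0.81, "dz": 0.1, "yaw": 0}
{"claw": -1, "dx": -1, "dy": 0.81, "dz": 0.1, "yaw": 0}
{"claw": -1, "dx": -1, "dy": 0.82, "dz": 0.1, "yaw": 0}
{"claw": -1, "dx": -1, "dy": 0.81, "dz": 0.1, "yaw": 0}
{"claw": -1, "dx": -1, "dy": 0.82, "dz": 0.1, "yaw": 0}
{"claw": -1, "dx": -1, "dy": 0.81, "dz": 0.1, "yaw": 0}
{"claw": -1, "dx": -1, "dy": 0.82, "dz": 0.1, "yaw": 0}
{"claw": -1, "dx": -1, "dy": 0.81, "dz": 0.1, "yaw": 0}
{"claw": -1, "dx": -1, "dy": 0.82, "dz": 0.1, "yaw": 0}
{"claw": -1, "dx": -1, "dy": 0.81, "dz": 0.1, "yaw": 0}
{"claw": -1, "dx": -1, "dy": 0.82, "dz": 0.1, "yaw": 0}
{"claw": -1, "dx": -1, "dy": 0.81, "dz": 0.1, "yaw": 0}
{"claw": -1, "dx": -1, "dy": 0.82, "dz": 0.11, "yaw": 0}
{"claw": -1, "dx": -1, "dy": 0.81, "dz": 0.1, "yaw": 0}
{"claw": -1, "dx": -1, "dy": 0.82, "dz": 0.11, "yaw": 0}
{"claw": -1, "dx": -1, "dy": 0.81, "dz": 0.1, "yaw": 0}
{"claw": -1, "dx": -1, "dy": 0.82, "dz": 0.11, "yaw": 0}
{"claw": -1, "dx": -1, "dy": 0.81, "dz": 0.1, "yaw": 0}
{"claw": -1, "dx": -1, "dy": 0.82, "dz": 0.11, "yaw": 0}
{"claw": -1, "dx": -1, "dy": 0.81, "dz": 0.1, "yaw": 0}
{"claw": -1, "dx": -1, "dy": 0.82, "dz": 0.11, "yaw": 0}
{"claw": -1, "dx": -0.28, "dy": 0.23, "dz": 0.03, "yaw": 0}
```

drive_tool([
  {"claw": -1, "dx": -0.95, "dy": -1, "dz": 0, "yaw": 1},
  {"claw": -1, "dx": -1, "dy": -0.8, "dz": 0, "yaw": 1},
  {"claw": -1, "dx": -1, "dy": -0.6, "dz": 0, "yaw": 1},
  {"claw": -1, "dx": -1, "dy": -0.4, "dz": 0, "yaw": 1},
  {"claw": -1, "dx": -1, "dy": -0.2, "dz": 0, "yaw": 1},
])

```text
time_s: 0.78
ee_pos: [234.2, 431.9, 211.4]
ee_rot: [-179.8, 0.2, 116.8]
force: [0.6, 0.4, 0.2]
gripper_width: 91.4
```

drive_tool([
  {"claw": -1, "dx": -1, "dy": -0.1, "dz": 0, "yaw": 1},
  {"claw": -1, "dx": -1, "dy": 0.1, "dz": 0, "yaw": 1},
  {"claw": -1, "dx": -1, "dy": 0.25, "dz": 0, "yaw": 1},
  {"claw": -1, "dx": -1, "dy": 0.4, "dz": 0, "yaw": 1},
  {"claw": -1, "dx": -1, "dy": 0.6, "dz": 0, "yaw": 1},
])

```text
time_s: 1.4
ee_pos: [274.9, 330.1, 210.7]
ee_rot: [-179.9, 0.4, 72.4]
force: [0.3, -0.1, 0.1]
gripper_width: 91.1
```

drive_tool([
  {"claw": -1, "dx": -1, "dy": 0.8, "dz": 0, "yaw": 0},
  {"claw": -1, "dx": -1, "dy": 0.8, "dz": 0, "yaw": 0},
  {"claw": -1, "dx": -1, "dy": 0.8, "dz": 0, "yaw": 0},
  {"claw": -1, "dx": -1, "dy": 0.8, "dz": 0, "yaw": 0},
  {"claw": -1, "dx": -1, "dy": 0.8, "dz": 0, "yaw": 0},
])

```text
time_s: 2.02
ee_pos: [321.3, 206.1, 210.6]
ee_rot: [-179.9, 0.5, 72.4]
force: [0.1, -0.9, 0.2]
gripper_width: 91.0
```

```bash
python3 plan.py 513.5 -184.5 150 75 -1 1 30
```

```text
t 2.02 [321.3 206.1 210.6] [-179.9    0.5   72.4] F [ 0.1 -0.9  0.2] g 91.0
{"claw": -1, "dx": -1, "dy": 0.96, "dz": 0.19, "yaw": -0.3}
{"claw": -1, "dx": -1, "dy": 0.88, "dz": 0.19, "yaw": -0}
{"claw": -1, "dx": -1, "dy": 0.88, "dz": 0.18, "yaw": -0}
{"claw": -1, "dx": -1, "dy": 0.88, "dz": 0.19, "yaw": -0}
{"claw": -1, "dx": -1, "dy": 0.88, "dz": 0.18, "yaw": -0}
{"claw": -1, "dx": -1, "dy": 0.87, "dz": 0.19, "yaw": -0}
{"claw": -1, "dx": -1, "dy": 0.88, "dz": 0.18, "yaw": -0}
{"claw": -1, "dx": -1, "dy": 0.87, "dz": 0.19, "yaw": -0}
{"claw": -1, "dx": -1, "dy": 0.88, "dz": 0.18, "yaw": -0}
{"claw": -1, "dx": -1, "dy": 0.87, "dz": 0.19, "yaw": -0}
{"claw": -1, "dx": -1, "dy": 0.88, "dz": 0.18, "yaw": -0}
{"claw": -1, "dx": -1, "dy": 0.87, "dz": 0.19, "yaw": -0}
{"claw": -1, "dx": -1, "dy": 0.88, "dz": 0.18, "yaw": -0}
{"claw": -1, "dx": -1, "dy": 0.87, "dz": 0.19, "yaw": -0}
{"claw": -1, "dx": -1, "dy": 0.88, "dz": 0.18, "yaw": -0}
{"claw": -1, "dx": -1, "dy": 0.87, "dz": 0.19, "yaw": -0}
{"claw": -1, "dx": -0.33, "dy": 0.29, "dz": 0.06, "yaw": -0}
```

drive_tool([
  {"claw": -1, "dx": -1, "dy": 0.96, "dz": 0, "yaw": -0.3},
  {"claw": -1, "dx": -1, "dy": 0.9, "dz": 0, "yaw": 0},
  {"claw": -1, "dx": -1, "dy": 0.9, "dz": 0, "yaw": 0},
  {"claw": -1, "dx": -1, "dy": 0.9, "dz": 0, "yaw": 0},
  {"claw": -1, "dx": -1, "dy": 0.9, "dz": 0, "yaw": 0},
])

```text
time_s: 2.65
ee_pos: [382.9, 80.8, 210.7]
ee_rot: [-179.8, 0.5, 75.1]
force: [0.1, 0.3, 0.3]
gripper_width: 91.2
```

drive_tool([
  {"claw": -1, "dx": -1, "dy": 0.9, "dz": 0, "yaw": 0},
  {"claw": -1, "dx": -1, "dy": 0.9, "dz": 0, "yaw": 0},
  {"claw": -1, "dx": -1, "dy": 0.9, "dz": 0, "yaw": 0},
  {"claw": -1, "dx": -1, "dy": 0.9, "dz": 0, "yaw": 0},
  {"claw": -1, "dx": -1, "dy": 0.9, "dz": 0, "yaw": 0},
])

```text
time_s: 3.28
ee_pos: [444.8, -43.3, 210.5]
ee_rot: [-179.7, 0.5, 75.1]
force: [0.8, 0.1, -0.2]
gripper_width: 91.5
```

```bash
python3 - <<'E'
from workcell import grab_frame
import cv2,pickle
f=grab_frame("wrist"); cv2.imwrite("pics/w1.png",f["color"]); pickle.dump(f,open("w1.pkl","wb"))
E
python3 plan.py 513.5 -184.5 150 75 -1 1 30
```

```text
t 3.33 [446.6 -45.8 210.5] [-179.9    0.7   75. ] F [ 3.1 -1.6  0.7] g 91.5
{"claw": -1, "dx": -1, "dy": 0.86, "dz": 0.52, "yaw": -0}
{"claw": -1, "dx": -1, "dy": 0.86, "dz": 0.52, "yaw": -0}
{"claw": -1, "dx": -1, "dy": 0.86, "dz": 0.52, "yaw": -0}
{"claw": -1, "dx": -1, "dy": 0.86, "dz": 0.52, "yaw": -0}
{"claw": -1, "dx": -1, "dy": 0.87, "dz": 0.52, "yaw": -0}
{"claw": -1, "dx": -0.83, "dy": 0.72, "dz": 0.43, "yaw": -0}
```

View pics/w1.png

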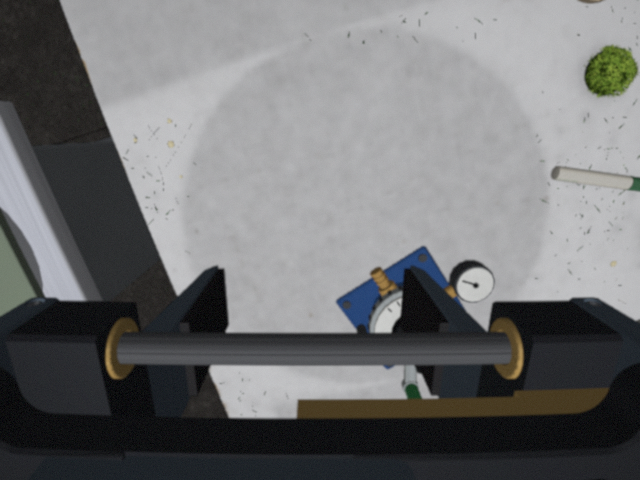

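drive_tool([
  {"claw": -1, "dx": 0.6, "dy": 1, "dz": 0, "yaw": 0},
  {"claw": -1, "dx": 0.6, "dy": 1, "dz": 0, "yaw": 0},
  {"claw": -1, "dx": 0.6, "dy": 1, "dz": 0, "yaw": 0},
  {"claw": -1, "dx": 0.6, "dy": 1, "dz": 0, "yaw": 0},
  {"claw": -1, "dx": 0.4, "dy": 0.7, "dz": 0, "yaw": 0},
])

```text
time_s: 3.95
ee_pos: [552.6, -15.4, 208.3]
ee_rot: [-179.6, 0.7, 74.8]
force: [-0.1, -0.6, -0.2]
gripper_width: 91.2
```

```bash
python3 - <<'E'
from workcell import grab_frame
import cv2,pickle
f=grab_frame("wrist");f=grab_frame("wrist"); c=f["color"]; pickle.dump(f,open("w2.pkl","wb"))
c=c[170:330,200:400]
cv2.imwrite("pics/w2.png",cv2.resize(c,None,fx=3.5,fy=3.5,interpolation=cv2.INTER_CUBIC))
E
python3 plan.py 513.5 -184.5 120 75 -1 1 30
```

```text
t 4.05 [553.  -15.5 208.1] [-179.6    0.7   74.8] F [-0.1  0.  -0.4] g 91.0
{"claw": -1, "dx": -1, "dy": 0.04, "dz": 0.51, "yaw": -0.02}
{"claw": -1, "dx": -1, "dy": 0.03, "dz": 0.51, "yaw": -0}
{"claw": -1, "dx": -1, "dy": 0.03, "dz": 0.51, "yaw": -0}
{"claw": -1, "dx": -1, "dy": 0.03, "dz": 0.51, "yaw": -0}
{"claw": -1, "dx": -1, "dy": 0.03, "dz": 0.51, "yaw": -0}
{"claw": -1, "dx": -1, "dy": 0.03, "dz": 0.51, "yaw": -0}
{"claw": -1, "dx": -1, "dy": 0.04, "dz": 0.5, "yaw": -0}
{"claw": -1, "dx": -1, "dy": 0.03, "dz": 0.51, "yaw": -0}
{"claw": -1, "dx": -0.67, "dy": 0.03, "dz": 0.34, "yaw": -0}
```

View pics/w2.png

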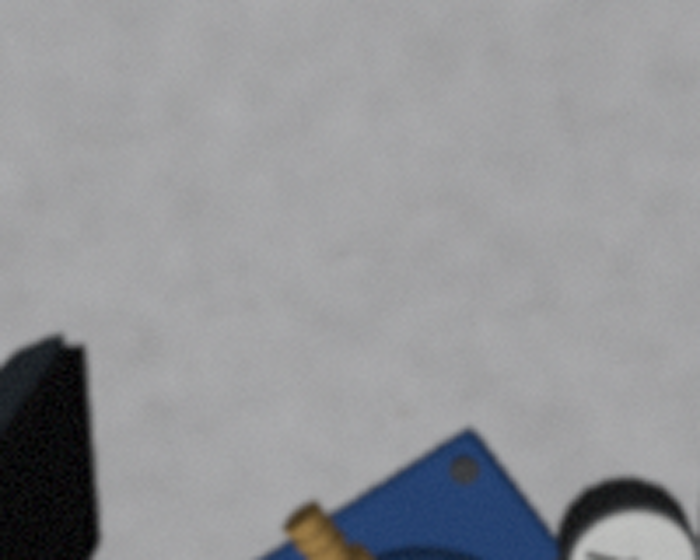

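drive_tool([
  {"claw": -1, "dx": -1, "dy": 0, "dz": 0, "yaw": 0},
  {"claw": -1, "dx": -1, "dy": 0, "dz": 0, "yaw": 0},
  {"claw": -1, "dx": -1, "dy": 0, "dz": 0, "yaw": 0},
  {"claw": -1, "dx": -1, "dy": 0, "dz": 0, "yaw": 0},
  {"claw": -1, "dx": -1, "dy": 0, "dz": 0, "yaw": 0},
])

```text
time_s: 4.68
ee_pos: [519.6, -118.9, 209.9]
ee_rot: [-179.4, 0.9, 74.8]
force: [0.8, -0.4, 0.0]
gripper_width: 91.2
```

drive_tool([
  {"claw": -1, "dx": -1, "dy": 0, "dz": 0, "yaw": 0},
  {"claw": -1, "dx": -1, "dy": 0, "dz": 0, "yaw": 0},
  {"claw": -1, "dx": -1, "dy": 0, "dz": 0, "yaw": 0},
  {"claw": -1, "dx": -1, "dy": 0, "dz": 0, "yaw": 0},
  {"claw": -1, "dx": -1, "dy": 0, "dz": 0, "yaw": 0},
])

```text
time_s: 5.3
ee_pos: [483.1, -223.8, 213.0]
ee_rot: [-179.3, 1.1, 74.5]
force: [0.7, 0.1, 0.4]
gripper_width: 91.2
```

drive_tool([
  {"claw": -1, "dx": -1, "dy": 0, "dz": 0, "yaw": 0},
  {"claw": -1, "dx": -0.6, "dy": 0, "dz": 0, "yaw": 0},
  {"claw": -1, "dx": 0, "dy": 0, "dz": 0, "yaw": 0},
])

```text
time_s: 5.68
ee_pos: [469.4, -258.5, 214.3]
ee_rot: [-179.2, 1.1, 74.2]
force: [0.0, -0.3, 0.8]
gripper_width: 91.1
```

```bash
python3 - <<'E'
from workcell import grab_frame
import cv2,pickle
f=grab_frame("wrist"); c=f["color"]; pickle.dump(f,open("w3.pkl","wb"))
cv2.imwrite("pics/w3.png",c)
E
python3 plan.py 513.5 -184.5 120 75 -1 1 30
```

```text
t 5.72 [ 469.6 -258.   214.3] [-179.2    1.1   74.3] F [-0.5 -0.4 -0.5] g 91.1
{"claw": -1, "dx": 0.88, "dy": 0.24, "dz": 1, "yaw": -0.08}
{"claw": -1, "dx": 0.87, "dy": 0.25, "dz": 1, "yaw": -0}
{"claw": -1, "dx": 0.87, "dy": 0.25, "dz": 1, "yaw": -0}
{"claw": -1, "dx": 0.88, "dy": 0.24, "dz": 1, "yaw": -0}
{"claw": -1, "dx": 0.62, "dy": 0.18, "dz": 0.72, "yaw": -0}
```

View pics/w3.png

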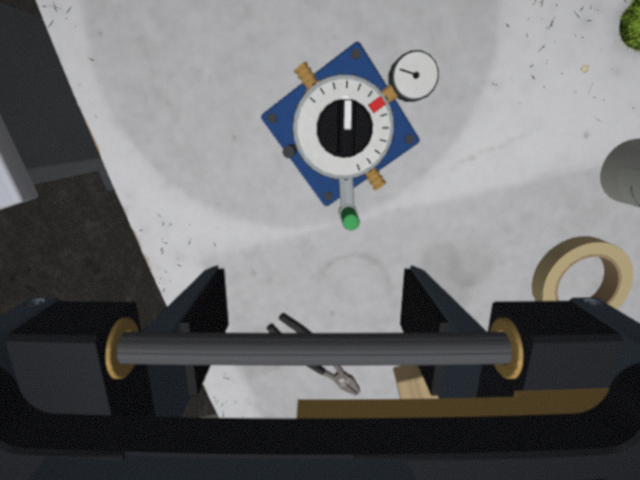

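```bash
python3 - <<'E'
import pickle,cv2
f=pickle.load(open("w3.pkl","rb"))
c=f["color"][30:240,240:460]
cv2.imwrite("pics/w3z.png",cv2.resize(c,None,fx=2.8,fy=2.8,interpolation=cv2.INTER_CUBIC))
E
```

```text
(no output)
```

View pics/w3z.png

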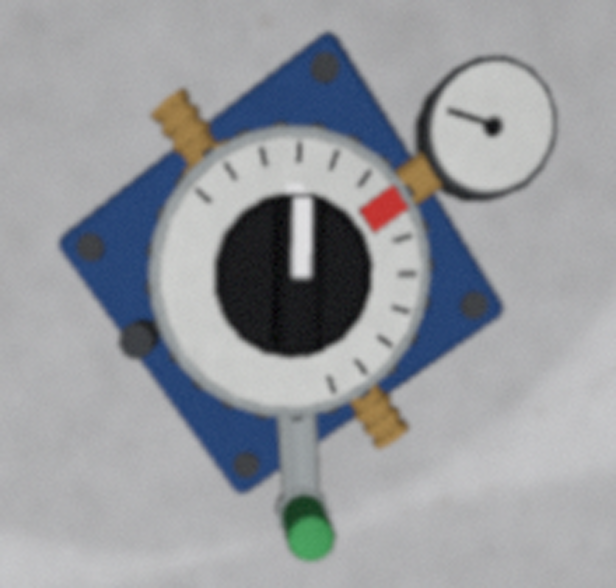

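```bash
python3 - <<'E'
import pickle
from h import *
f=pickle.load(open("w3.pkl","rb"))
px=lambda u,v:(240+(u+.5)/2.8-.5,30+(v+.5)/2.8-.5)
P=lambda u,v,z:ray(f,px(u,v),z)[:2]
g=P(493,127,33); red=P(384,209,48); c1=P(290,268,48)
cor=[P(u,v,6) for u,v in((62,243),(331,34),(503,312),(240,493))]
print("gauge",g,"red",red,"dialc",c1,np.mean(cor,0))
h=P(311,538,76); pt=P(303,196,92); pe=P(301,278,92); post=P(140,338,45);print("handle",h,"ptr",pt,pe,post)
a=lambda v:np.degrees(np.arctan2(v[1],v[0]))
for c in (c1,np.mean(cor,0)):
  print(c,"yawreg gauge",a(g-c),"red",a(red-c),"r",np.linalg.norm(g-c),np.linalg.norm(red-c),"lev",a(h-c),np.linalg.norm(h-c),"ptr",a(pt-c),a(pt-pe),"post",a(post-c),np.linalg.norm(post-c))
print("edge yaw",a(cor[1]-cor[0]),a(cor[2]-cor[3]),a(cor[1]-cor[2])-90,a(cor[0]-cor[3])-90)
E
```

```text
gauge [ 592.70777814 -158.36539201] red [ 550.68818467 -173.74149819] dialc [ 517.78526472 -183.08635694] [ 517.50641096 -185.92404719]
handle [ 502.07098833 -263.42422708] ptr [ 523.1283805  -165.21954252] [ 517.27233006 -185.91720672] [ 465.10639397 -191.12248776]
[ 517.78526472 -183.08635694] yawreg gauge 18.260500677831548 red 15.855238489860367 r 78.8955583315676 34.20421795320703 lev -101.06745323450883 81.86031921346796 ptr 73.35057325297278 74.20204572955522 post -171.32643174804892 53.28829911770161
[ 517.50641096 -185.92404719] yawreg gauge 20.12610817667524 red 20.16049881274077 r 80.09197901305866 35.3474837372465 lev -101.2639938059411 79.0223395897843 ptr 74.80855591705604 74.20204572955522 post -174.33440466081936 52.65724608487975
edge yaw 20.088175933021567 19.6224145670304 19.809128097609303 19.522202951716025
```

drive_tool([
  {"claw": -1, "dx": 0.85, "dy": 0.35, "dz": 1, "yaw": 0},
  {"claw": -1, "dx": 0.85, "dy": 0.35, "dz": 1, "yaw": 0},
  {"claw": -1, "dx": 0.85, "dy": 0.3, "dz": 1, "yaw": 0},
  {"claw": -1, "dx": 0.85, "dy": 0.3, "dz": 1, "yaw": 0},
  {"claw": -1, "dx": 0.6, "dy": 0.2, "dz": 0.6, "yaw": 0},
])

```text
time_s: 6.35
ee_pos: [520.2, -186.7, 119.5]
ee_rot: [-179.4, 1.1, 74.3]
force: [-0.4, -0.6, -0.3]
gripper_width: 91.4
```

```bash
python3 plan.py 515.5 -185 68 74.5 -1 0.8 30
```

```text
t 6.35 [ 520.2 -186.7  119.5] [-179.4    1.1   74.3] F [-0.4 -0.6 -0.3] g 91.4
{"claw": -1, "dx": 0.01, "dy": -0.08, "dz": 0.8, "yaw": -0.02}
{"claw": -1, "dx": 0, "dy": -0.08, "dz": 0.8, "yaw": 0}
{"claw": -1, "dx": 0.01, "dy": -0.07, "dz": 0.8, "yaw": 0}
{"claw": -1, "dx": -0, "dy": -0.02, "dz": 0.18, "yaw": 0}
```

drive_tool([
  {"claw": -1, "dx": 0, "dy": -0.1, "dz": 0.8, "yaw": 0},
  {"claw": -1, "dx": 0, "dy": -0.1, "dz": 0.8, "yaw": 0},
  {"claw": -1, "dx": 0, "dy": -0.08, "dz": 0.7, "yaw": 0},
  {"claw": -1, "dx": 0, "dy": 0, "dz": 0, "yaw": 0},
])

```text
time_s: 6.85
ee_pos: [514.9, -183.4, 71.9]
ee_rot: [-179.4, 1.1, 74.6]
force: [-0.9, 0.3, -0.2]
gripper_width: 91.3
```

```bash
python3 plan.py 515.5 -185 69 74.5 -1 0.8 30;python3 - <<'E'
from workcell import grab_frame
import cv2,pickle
f=grab_frame("wrist"); c=f["color"]; pickle.dump(f,open("w4.pkl","wb"))
cv2.imwrite("pics/w4.png",c)
f=grab_frame("side"); c=f["color"][150:280,260:420]
cv2.imwrite("pics/s4.png",cv2.resize(c,None,fx=4,fy=4,interpolation=cv2.INTER_CUBIC))
E
```

```text
t 6.85 [ 514.9 -183.4   71.9] [-179.4    1.1   74.6] F [-0.9  0.3 -0.2] g 91.3
{"claw": -1, "dx": -0.07, "dy": 0.05, "dz": 0.14, "yaw": 0.01}
```

View pics/w4.png

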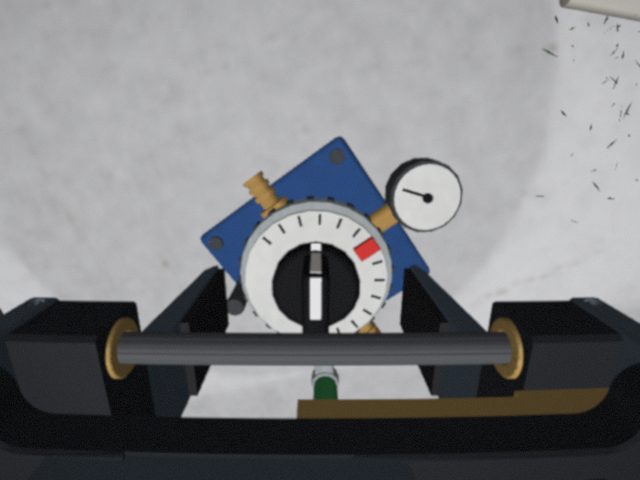

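View pics/s4.png

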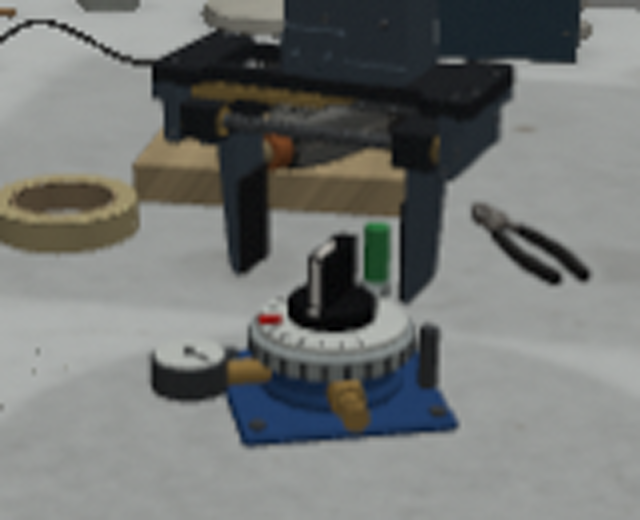

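drive_tool([
  {"claw": 0.3, "dx": 0, "dy": 0, "dz": 0.15, "yaw": 0},
  {"claw": 1, "dx": 0, "dy": 0, "dz": 0, "yaw": 0},
  {"claw": 1, "dx": 0, "dy": 0, "dz": 0, "yaw": 0},
  {"claw": 1, "dx": 0, "dy": 0, "dz": 0, "yaw": 0},
  {"claw": 1, "dx": 0, "dy": 0, "dz": 0, "yaw": 0},
], grip_force=15)

```text
time_s: 7.58
ee_pos: [517.2, -184.6, 71.7]
ee_rot: [-179.8, 1.1, 74.5]
force: [0.8, 0.7, 0.4]
gripper_width: 43.7
```

drive_tool([
  {"claw": 1, "dx": 0, "dy": 0, "dz": 0, "yaw": 0},
  {"claw": 1, "dx": 0, "dy": 0, "dz": 0, "yaw": 0},
])

```text
time_s: 7.82
ee_pos: [517.2, -184.6, 71.7]
ee_rot: [-179.8, 1.1, 74.5]
force: [-0.1, -0.2, 0.2]
gripper_width: 23.9
```

drive_tool([
  {"claw": 1, "dx": 0, "dy": 0, "dz": 0, "yaw": 0},
  {"claw": 1, "dx": 0, "dy": 0, "dz": 0, "yaw": 0},
  {"claw": 1, "dx": 0, "dy": 0, "dz": 0, "yaw": 0},
])

```text
time_s: 8.2
ee_pos: [515.5, -184.1, 71.6]
ee_rot: [-179.6, 1.1, 74.5]
force: [-0.8, -0.6, 0.5]
gripper_width: 12.7
```

drive_tool([
  {"claw": 1, "dx": 0, "dy": 0, "dz": 0, "yaw": 0.8},
  {"claw": 1, "dx": 0, "dy": 0, "dz": 0, "yaw": 0.8},
  {"claw": 1, "dx": 0, "dy": 0, "dz": 0, "yaw": 0.8},
  {"claw": 1, "dx": 0, "dy": 0, "dz": 0, "yaw": 0.8},
  {"claw": 1, "dx": 0, "dy": 0, "dz": 0, "yaw": 0.8},
])

```text
time_s: 8.82
ee_pos: [515.9, -184.3, 71.6]
ee_rot: [179.7, 1.1, 39.1]
force: [-0.7, -0.7, 0.9]
gripper_width: 12.8
```

```bash
python3 plan.py 515.5 -184.3 71.5 20 1 0.8 30
```

```text
t 8.82 [ 515.9 -184.3   71.6] [179.7   1.1  39.1] F [-0.7 -0.7  0.9] g 12.8
{"claw": 1, "dx": -0.01, "dy": -0.01, "dz": 0, "yaw": 1}
{"claw": 1, "dx": -0, "dy": -0, "dz": 0, "yaw": 1}
{"claw": 1, "dx": -0, "dy": -0, "dz": 0, "yaw": 0.22}
```

drive_tool([
  {"claw": 1, "dx": 0, "dy": 0, "dz": 0, "yaw": 0.8},
  {"claw": 1, "dx": 0, "dy": 0, "dz": 0, "yaw": 0.8},
  {"claw": 1, "dx": 0, "dy": 0, "dz": 0, "yaw": 0.5},
  {"claw": 1, "dx": 0, "dy": 0, "dz": 0, "yaw": 0},
])

```text
time_s: 9.32
ee_pos: [516.1, -184.6, 71.6]
ee_rot: [179.3, 1.0, 20.5]
force: [-1.8, -0.2, 1.8]
gripper_width: 13.1
```

```bash
python3 plan.py 515.5 -184.3 71.5 20 1 0.8 30;python3 - <<'E'
from workcell import grab_frame
import cv2,pickle
f=grab_frame("wrist"); c=f["color"]; pickle.dump(f,open("w5.pkl","wb"))
cv2.imwrite("pics/w5.png",c)
E
```

```text
t 9.32 [ 516.1 -184.6   71.6] [179.3   1.   20.5] F [-1.8 -0.2  1.8] g 13.1
{"claw": 1, "dx": -0.02, "dy": -0.02, "dz": 0, "yaw": 0.05}
```

View pics/w5.png

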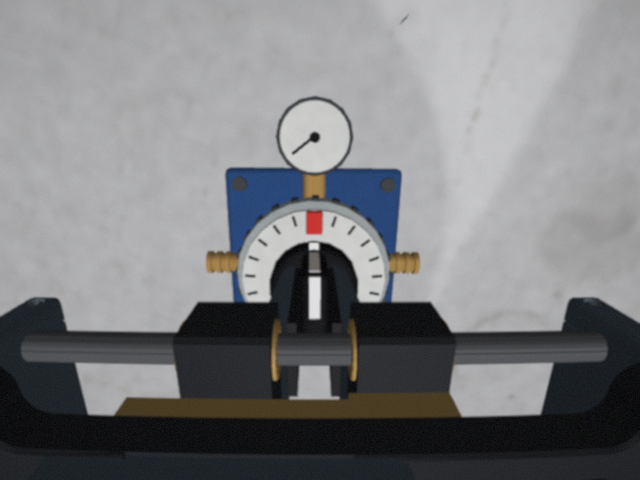

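drive_tool([
  {"claw": 0, "dx": 0, "dy": 0, "dz": 0, "yaw": 0},
  {"claw": 0, "dx": 0, "dy": 0, "dz": 0, "yaw": 0},
  {"claw": 0, "dx": 0, "dy": 0, "dz": 0, "yaw": 0},
  {"claw": 0, "dx": 0, "dy": 0, "dz": 0, "yaw": 0},
])

```text
time_s: 9.88
ee_pos: [517.3, -184.9, 71.6]
ee_rot: [179.2, 0.9, 20.6]
force: [-0.4, 0.2, 0.1]
gripper_width: 45.3
```

drive_tool([
  {"claw": 0, "dx": 0, "dy": 0, "dz": -0.8, "yaw": 0},
  {"claw": 0, "dx": 0, "dy": 0, "dz": -1, "yaw": 0},
  {"claw": 0, "dx": 0, "dy": 0, "dz": -1, "yaw": 0},
])

```text
time_s: 10.25
ee_pos: [517.4, -183.7, 129.8]
ee_rot: [179.3, 0.9, 20.6]
force: [1.1, 0.2, 1.0]
gripper_width: 45.6
```

```bash
python3 plan.py 500.3 -263 125 79 0 1 30;python3 - <<'E'
from workcell import grab_frame
import cv2,pickle
f=grab_frame("wrist"); c=f["color"]; pickle.dump(f,open("w6.pkl","wb"))
cv2.imwrite("pics/w6.png",c)
E
```

```text
t 10.25 [ 517.4 -183.7  129.8] [179.3   0.9  20.6] F [1.1 0.2 1. ] g 45.6
{"claw": 0, "dx": -0.64, "dy": 1, "dz": 0.07, "yaw": -1}
{"claw": 0, "dx": -0.88, "dy": 1, "dz": 0.08, "yaw": -1}
{"claw": 0, "dx": -1, "dy": 0.84, "dz": 0.08, "yaw": -1}
{"claw": 0, "dx": -0.2, "dy": 0.12, "dz": 0.01, "yaw": -1}
{"claw": 0, "dx": 0, "dy": -0, "dz": -0, "yaw": -1}
{"claw": 0, "dx": 0, "dy": -0, "dz": -0, "yaw": -1}
{"claw": 0, "dx": 0, "dy": -0, "dz": -0, "yaw": -0.79}
```

View pics/w6.png

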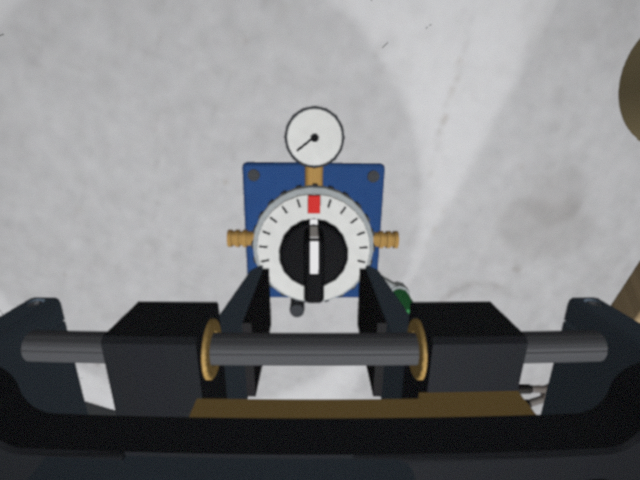

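Knob pointer at (314,250) aligns with the red mark (314,205). Now to the lever.

drive_tool([
  {"claw": 0, "dx": -0.65, "dy": 1, "dz": 0, "yaw": -1},
  {"claw": 0, "dx": -0.9, "dy": 1, "dz": 0, "yaw": -1},
  {"claw": 0, "dx": -1, "dy": 0.8, "dz": 0, "yaw": -1},
  {"claw": 0, "dx": 0, "dy": 0, "dz": 0, "yaw": -1},
  {"claw": 0, "dx": 0, "dy": 0, "dz": 0, "yaw": -1},
])

```text
time_s: 10.92
ee_pos: [503.9, -261.7, 138.8]
ee_rot: [179.4, 1.1, 65.0]
force: [0.6, -0.2, 0.5]
gripper_width: 45.9
```

```bash
python3 plan.py 500.3 -263 110 79 0 1 30
```

```text
t 10.93 [ 503.9 -261.7  138.8] [179.4   1.1  65. ] F [ 0.6 -0.2  0.5] g 45.9
{"claw": 0, "dx": -0.09, "dy": -0.09, "dz": 1, "yaw": -1}
{"claw": 0, "dx": -0.04, "dy": -0.05, "dz": 0.44, "yaw": -0.62}
```

drive_tool([
  {"claw": 0, "dx": -0.1, "dy": -0.1, "dz": 1, "yaw": -1},
  {"claw": 0, "dx": 0, "dy": -0.05, "dz": 0.4, "yaw": -0.6},
  {"claw": 0, "dx": 0, "dy": 0, "dz": 0, "yaw": 0},
])

```text
time_s: 11.3
ee_pos: [501.0, -263.8, 112.0]
ee_rot: [179.5, 1.3, 79.2]
force: [0.6, -0.7, -0.5]
gripper_width: 45.3
```

```bash
python3 plan.py 500.3 -263 54 79 0 0.8 30;python3 - <<'E'
from workcell import grab_frame
import cv2,pickle
f=grab_frame("wrist"); c=f["color"]; pickle.dump(f,open("w7.pkl","wb"))
cv2.imwrite("pics/w7.png",c)
f=grab_frame("side"); c=f["color"][150:280,260:420]
cv2.imwrite("pics/s7.png",cv2.resize(c,None,fx=4,fy=4,interpolation=cv2.INTER_CUBIC))
E
```

```text
t 11.3 [ 501.  -263.8  112. ] [179.5   1.3  79.2] F [ 0.6 -0.7 -0.5] g 45.3
{"claw": 0, "dx": 0.01, "dy": -0.01, "dz": 0.8, "yaw": 0.03}
{"claw": 0, "dx": 0.01, "dy": -0.01, "dz": 0.8, "yaw": -0}
{"claw": 0, "dx": 0.01, "dy": -0.01, "dz": 0.8, "yaw": -0}
{"claw": 0, "dx": 0, "dy": -0.01, "dz": 0.5, "yaw": -0}
```

View pics/w7.png

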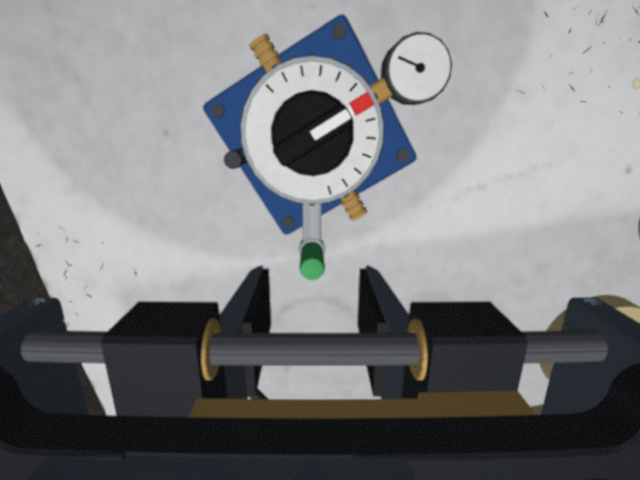

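View pics/s7.png

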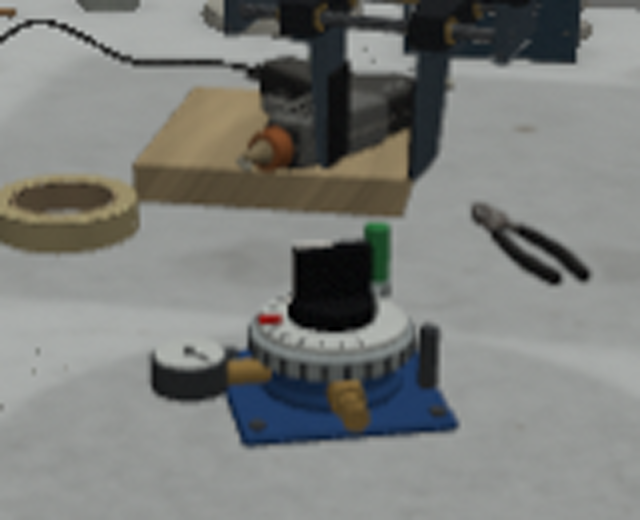

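drive_tool([
  {"claw": 0, "dx": 0, "dy": 0, "dz": 0.8, "yaw": 0},
  {"claw": 0, "dx": 0, "dy": 0, "dz": 0.8, "yaw": 0},
  {"claw": 0, "dx": 0, "dy": 0, "dz": 0.8, "yaw": 0},
  {"claw": 0, "dx": 0, "dy": 0, "dz": 0.3, "yaw": 0},
  {"claw": 1, "dx": 0, "dy": 0, "dz": 0, "yaw": 0},
], grip_force=15)

```text
time_s: 12.02
ee_pos: [502.3, -265.4, 55.9]
ee_rot: [179.3, 1.4, 79.0]
force: [0.6, -0.2, 0.5]
gripper_width: 38.4
```

drive_tool([
  {"claw": 1, "dx": 0, "dy": 0, "dz": 0, "yaw": 0},
  {"claw": 1, "dx": 0, "dy": 0, "dz": 0, "yaw": 0},
  {"claw": 1, "dx": 0, "dy": 0, "dz": 0, "yaw": 0},
  {"claw": 1, "dx": 0, "dy": 0, "dz": 0, "yaw": 0},
])

```text
time_s: 12.52
ee_pos: [502.4, -265.6, 56.6]
ee_rot: [179.3, 1.4, 79.0]
force: [1.0, -0.2, -2.0]
gripper_width: 15.6
```

drive_tool([
  {"claw": 1, "dx": 0.03, "dy": -0.48, "dz": 0, "yaw": 0.8},
  {"claw": 1, "dx": 0.03, "dy": -0.48, "dz": 0, "yaw": 0.8},
  {"claw": 1, "dx": 0.03, "dy": -0.48, "dz": 0, "yaw": 0.8},
])

```text
time_s: 12.9
ee_pos: [475.7, -256.4, 56.6]
ee_rot: [178.7, 1.2, 57.9]
force: [-0.7, -0.6, -0.2]
gripper_width: 15.1
```

```bash
cat > arc.py <<'E'
from workcell import telemetry; import numpy as np
s=telemetry.state();p=s["ee_pos"];v=p[:2]-[515.6,-184.6]
print(np.round(p,1),np.round(s["ee_rot"],1),"r",np.hypot(*v),"ang",np.degrees(np.arctan2(v[1],v[0])),"F",np.round(s["force"],1),np.round(s["torque"],2),s["gripper_width"],s["time_s"])
E
python3 arc.py
```

```text
[ 475.7 -256.4   56.6] [178.7   1.2  57.9] r 82.1184827795981 ang -119.04074487872631 F [-0.7 -0.6 -0.2] [-0.21  0.4   0.14] 15.096966552887952 12.9
```

drive_tool([
  {"claw": 1, "dx": 0.05, "dy": -0.5, "dz": 0, "yaw": 0.8},
  {"claw": 1, "dx": 0.05, "dy": -0.5, "dz": 0, "yaw": 0.8},
  {"claw": 1, "dx": 0.04, "dy": -0.48, "dz": 0, "yaw": 0.8},
  {"claw": 1, "dx": 0.03, "dy": -0.48, "dz": 0, "yaw": 0.8},
])

```text
time_s: 13.4
ee_pos: [446.6, -229.0, 56.5]
ee_rot: [178.2, 0.6, 29.6]
force: [-0.5, 0.1, 0.3]
gripper_width: 15.2
```

```bash
python3 arc.py
```

```text
[ 446.6 -229.    56.5] [178.2   0.6  29.6] r 82.05784937678708 ang -147.22564712621897 F [-0.5  0.1  0.3] [0.11 0.34 0.07] 15.213878192503023 13.4
```

drive_tool([
  {"claw": 1, "dx": 0.03, "dy": -0.45, "dz": 0, "yaw": 0.7},
  {"claw": 1, "dx": 0.02, "dy": -0.3, "dz": 0, "yaw": 0.4},
  {"claw": 1, "dx": 0, "dy": -0.15, "dz": 0, "yaw": 0.1},
])

```text
time_s: 13.78
ee_pos: [438.7, -212.6, 56.7]
ee_rot: [178.0, 0.4, 19.0]
force: [0.1, -7.9, -5.7]
gripper_width: 15.6
```

```bash
python3 arc.py
```

```text
[ 438.7 -212.6   56.7] [178.    0.4  19. ] r 81.89052247291839 ang -159.9814753985007 F [ 0.1 -7.9 -5.7] [-1.35  0.22 -0.09] 15.614222472467944 13.775
```

drive_tool([
  {"claw": 1, "dx": 0, "dy": -0.2, "dz": 0, "yaw": 0},
  {"claw": 1, "dx": 0, "dy": -0.2, "dz": 0, "yaw": 0},
])

```text
time_s: 14.02
ee_pos: [438.8, -212.5, 56.8]
ee_rot: [177.1, 0.3, 19.4]
force: [-0.4, -17.5, -9.9]
gripper_width: 15.7
```

```bash
python3 arc.py
```

```text
[ 438.8 -212.5   56.8] [177.1   0.3  19.4] r 81.71031730478121 ang -160.0706716002919 F [ -0.4 -17.5  -9.9] [-2.72  0.34 -0.13] 15.69980293577544 14.025
```

Firmly at the stop (no more motion, 17 N). Release and lift.

drive_tool([
  {"claw": 0, "dx": 0, "dy": 0, "dz": 0, "yaw": 0},
  {"claw": 0, "dx": 0, "dy": 0, "dz": 0, "yaw": 0},
  {"claw": 0, "dx": 0, "dy": 0, "dz": 0, "yaw": 0},
  {"claw": 0, "dx": 0, "dy": 0, "dz": 0, "yaw": 0},
])

```text
time_s: 14.52
ee_pos: [440.0, -212.8, 57.6]
ee_rot: [177.0, 0.2, 19.5]
force: [0.3, 0.1, -0.8]
gripper_width: 45.7
```

drive_tool([
  {"claw": 0, "dx": 0, "dy": 0, "dz": -0.6, "yaw": 0},
  {"claw": 0, "dx": 0, "dy": 0, "dz": -1, "yaw": 0},
  {"claw": 0, "dx": 0, "dy": 0, "dz": -1, "yaw": 0},
  {"claw": 0, "dx": 0, "dy": 0, "dz": -1, "yaw": 0},
  {"claw": 0, "dx": 0, "dy": 0, "dz": -1, "yaw": 0},
])

```text
time_s: 15.15
ee_pos: [438.2, -207.0, 154.2]
ee_rot: [177.1, 0.2, 19.5]
force: [-0.6, 0.7, 0.1]
gripper_width: 45.6
```

drive_tool([
  {"claw": 0, "dx": -1, "dy": 0, "dz": -0.5, "yaw": 0},
  {"claw": 0, "dx": -1, "dy": 0, "dz": 0, "yaw": 0},
  {"claw": 0, "dx": -0.5, "dy": 0, "dz": 0, "yaw": 0},
  {"claw": 0, "dx": 0, "dy": 0, "dz": 0, "yaw": 0},
])

```text
time_s: 15.65
ee_pos: [386.5, -224.2, 165.8]
ee_rot: [177.0, 0.2, 19.5]
force: [-0.1, 0.3, 0.4]
gripper_width: 45.4
```

```bash
python3 arc.py; python3 - <<'E'
from workcell import grab_frame
import cv2,pickle
f=grab_frame("wrist"); c=f["color"]; pickle.dump(f,open("w8.pkl","wb"))
cv2.imwrite("pics/w8.png",c)
f=grab_frame("top"); c=cv2.convertScaleAbs(f["color"][190:300,340:460],alpha=1.6)
cv2.imwrite("pics/t8.png",cv2.resize(c,None,fx=5,fy=5,interpolation=cv2.INTER_CUBIC))
E
```

```text
[ 386.5 -224.2  165.8] [177.    0.2  19.5] r 135.03907169751542 ang -162.96859218974564 F [-0.1  0.3  0.4] [-0.01  0.14 -0.05] 45.38579217650962 15.65
```

View pics/w8.png

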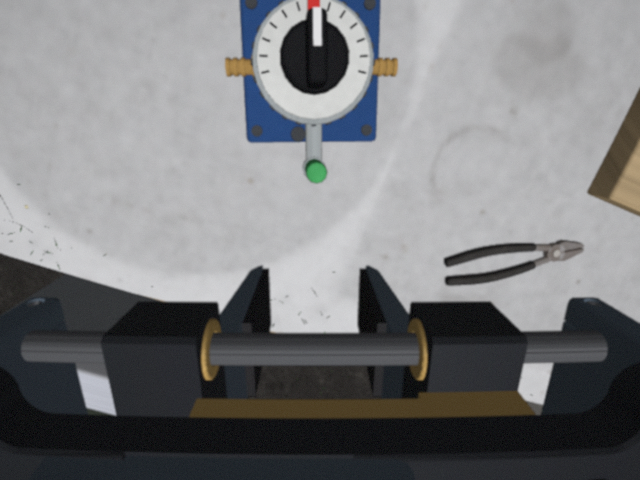

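View pics/t8.png

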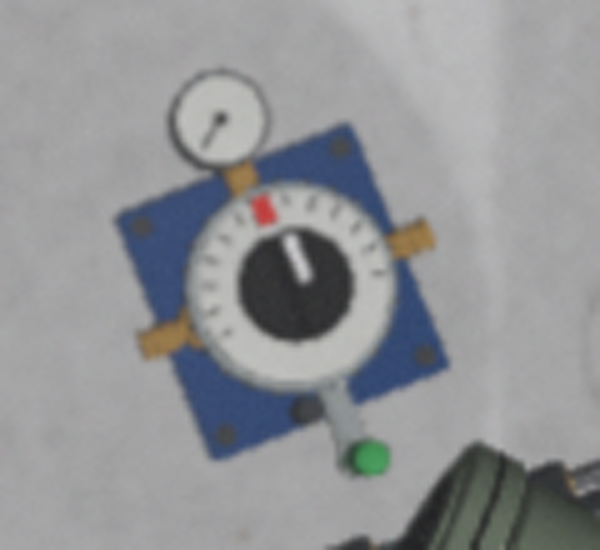

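```bash
python3 -c "
from workcell import job
print(job.job_done())"
```

```text
the job is handed in; nothing more can be done
None
```

The blue regulator is set and locked, and I handed the job in at about 15.8 s.

- **Knob:** I gripped the bar and turned it about 54° clockwise. In both the wrist and top pictures after release, the white pointer lines up with the red mark. My estimate is within about 2°.
- **Lever:** I gripped the green handle and swung it about 59° clockwise. It stopped moving at −160°, which is the regulator's minus x direction. It held there against a 17 N push (20 N in all), and the last top picture shows it resting against the stop post.
- **At hand-in:** The gripper was open and clear of everything, with no contact force. The yellow regulator was not touched.

The top and wrist cameras put the regulator's centre about 4 mm apart, so I used a value between them. Both grips closed with no more than 2 N on the wrist.

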